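# Free the stuck slide carriers with the hooked pick

## Robot

A 6-joint arm with a two-finger parallel gripper is mounted at the origin on the work surface. World frame = base frame: x ahead of the robot, y to its left, z up, the work surface at z = 0. Lengths are in mm, angles in degrees, forces in N, time in s.
With the tool pointing down it reaches from about 350 to 850 mm from the base axis. Payload 8.1 kg.
Tool frame: the origin (TCP) lies midway between the tips of the shut fingers; the grasp point (between the pads) lies 19 mm behind it; z points along the fingers, y is the line along which they close (so a half turn about z gives the same grasp; the last joint's range is limited). The gripper opens to 85 mm and grips with 20 to 120 N. Pads are 22 mm wide; open, the fingers measure 114 mm over their backs; the gripper's body (76 mm by 85 mm) begins 54 mm behind the grasp point. The pads swing forward as they close: fully open they stand 13 mm farther back than shut.
Start: joints at [62.544, 7.471, 85.268, -0, 87.261, -4.893], TCP at [230.2, 554.088, 231.292] pointing down, gripper open.
Joint ranges: [-169.43, 169.43], [-51.17, 129.36], [1.28, 143.12], [-76.62, 256.62], [0, 156.53], [-152.29, 152.29]. Speed limits (degrees/s): [136.94, 136.94, 159.86, 180, 180, 180].

## Interface

Orientations are given as [roll, pitch, yaw] about the fixed x, y, z axes, in that order (R = Rz(yaw) Ry(pitch) Rx(roll)).
In Python, from bench import r gives the robot as it stands. The module is installed in compiled form; this text tells all that it offers.
- The arm moves only by the tool jog_arm, never from a script. Its argument "rows" is a list of rows, each a list of 2 entries, a list of its own where there are three numbers: the shift along the tool's x, y, z in mm, then the turn, a rotation vector about the tool's x, y, z in rad. A call has 1 to 10 rows; each row is the pose to reach, as a shift and turn from the pose commanded when the call began, along the tool's axes at that moment; what a row does not reach only later rows make up. A row lasts 1/10 s, in which the tool goes at most 50 mm and 8.59 degrees, less where a joint would pass 70% of its speed; a pose out of reach is approached as far as the arm can. A call with a gripper value outside its range is refused whole. "grip" is the finger opening in mm, from 0 to 85.4, set as the call begins (left out, the last holds). The fingers move at their own pace and stop on an object; "force" is the grip in N (left out, the last holds). Time passes only in rows, so rows that repeat a pose let the fingers close. It gives the time, the measured TCP pose, the force, the opening and the grip force at its end, in the units of the state.
- r.sense(): the state, without advancing time (a new reading comes with each control period).
- r.snapshot(name): name is "scene" or "top"; returns (picture, depth): 400x640x3 uint8, blue, green, red; 400x640 float32, mm along the optical axis (not along the pixel's ray), 0 where there is no reading.
- r.camera_params(name): a dict with "fx", "fy", "cx", "cy" (pixels), "dist_coeffs" ([k1, k2, p1, p2, k3] as OpenCV has them; the pictures are not rectified), "pose" (4x4, takes a point from camera to world coordinates). Camera axes: x right, y down, z forward; pixel columns grow to the right and rows downward; lengths in mm; the calibration is good to about 2 mm. A picture is of the moment at which its call begins. camera_params takes no time and is no camera call.
- r.hand_in(): hands the job in; it is judged then, once.
The state is a dict: "time": time; "joint_pos": joint angles; "qd": joint speeds; "joint_efforts": joint torques, N m; "tool_pos": TCP position; "tcp_rot": TCP orientation; "ft_force": force on the tool from outside, world axes, zero at the start; "wrist_torque": the same for the moment, N m; "finger_gap": finger opening in mm; "grip_force": force on a finger pad.
Only numpy, scipy, OpenCV 4.12 (cv2) and the standard library are available. Lean on these libraries where they do the work, as an engineer would, in place of code of your own. Each camera call takes 0.05 s, during which the arm holds its last target. There are 200 camera calls.

## Task

Two or three slide carriers are stuck in the narrow slots of the slide incubator block. Press its lever down until it latches and the gate drops; then take the hooked pick from its stand and drag every carrier completely out of its slot onto the apron with the hook, never with the fingers. Put the pick back on its stand, lay all the carriers flat on the floor of the wash tray, and leave the lever latched down and the other things on the bench where they are.

Things in the scene. Friction and masses are not known exactly. Their poses are not given: they have to be found in the camera images.
- dock: Slide-incubator block, fixed. Origin on the bench, in the plane of the slot mouths, at the middle slot. Three parallel slots 20 mm wide, open above, run along its y from the mouths (y = 0) to closed ends (y = 140 mm), centred at x = -58, 0, +58 mm. Slot floor 30 mm above the bench; the white walls beside the slots reach 72 mm above the bench.
- apron (a point): Centre of the apron: flat, open aluminium plate in front of the slot mouths, 164 mm (x) x 125 mm (y from -125 mm to 0 in the dock's frame), level with the slot floors, 30 mm above the bench.
- gate_top (a point): Middle of the top edge of the gate, a steel bar across all three mouths, 6 mm in front of them. It stands 22 mm above the slot floor and blocks the carriers until the lever is latched; then it is sunk below the floor.
- lever (a joint): Angle of the gate lever, a 150 mm steel bar along the dock's x behind the closed ends of the slots: 0 = sprung up (gate up), 0.30 rad = fully down, level, gate sunk. Pressing the pad takes up to about 10 N; past about 0.2 rad a detent draws it to 0.30 and holds it. Let go earlier, it springs back up.
- lever_pad (a point): Centre of the top face of the lever's black pad (40 x 36 mm), at the lever's free end, which points to the dock's -x. Over the whole stroke it goes about 41 mm down and about 9 mm towards the dock's -x.
- pick_grip (a point): Hooked pick, 0.11 kg: wooden handle 130 mm long (own x) x 18 wide x 22 mm high; the point is the handle's centre, where it is gripped from above across its width. A 6 mm steel rod leaves its +x end along its axis, bends straight down (own -z) 105 mm from the point, and ends in a tip 85 mm below the handle's axis.
- stand_seat (a point): Pick stand, black, fixed: two uprights 96 mm apart along its x, each with a notch, open above and 28 mm wide, that carries the handle level, hook end to the stand's +x. The point is where the handle's centre lies on it, 115 mm above the bench. Notch cheeks rise 9 mm above the point; 86 mm are free between the uprights.
- tray_in (a point): Wash tray, loose, open steel tray 200 mm (x) x 160 mm (y) outside, walls 4 mm thick and 45 mm high. The point is the centre of its inner floor.
- carrierA_window (a point): Centre, 13 mm up, of the window of this carrier: an opening from top to bottom, 24 mm along its y and 12 mm wide between thin cheeks, 30 mm from the carrier's centre towards its -y end, closed there by a 6 mm cross bar. The hook goes down into the window and pulls on the cross bar.
- carrierB_window (a point): Centre, 13 mm up, of the window of this carrier: an opening from top to bottom, 24 mm along its y and 12 mm wide between thin cheeks, 30 mm from the carrier's centre towards its -y end, closed there by a 6 mm cross bar. The hook goes down into the window and pulls on the cross bar.
- carrierC_window (a point): Centre, 13 mm up, of the window of this carrier: an opening from top to bottom, 24 mm along its y and 12 mm wide between thin cheeks, 30 mm from the carrier's centre towards its -y end, closed there by a 6 mm cross bar. The hook goes down into the window and pulls on the cross bar.
- carrierA_mid (a point): Slide carrier: grey plastic bar 96 mm long (own y) x 17 wide x 26 mm high, about 60 g, glass slide edges standing 6 mm out of its top. Solid for grasping from 18 mm on the -y side of this point to the +y end. The point is its centre, 13 mm up. In its slot its -y end faces the mouth. None if this carrier is absent at this start.
- carrierB_mid (a point): Slide carrier: grey plastic bar 96 mm long (own y) x 17 wide x 26 mm high, about 60 g, glass slide edges standing 6 mm out of its top. Solid for grasping from 18 mm on the -y side of this point to the +y end. The point is its centre, 13 mm up. In its slot its -y end faces the mouth. None if this carrier is absent at this start.
- carrierC_mid (a point): Slide carrier: grey plastic bar 96 mm long (own y) x 17 wide x 26 mm high, about 60 g, glass slide edges standing 6 mm out of its top. Solid for grasping from 18 mm on the -y side of this point to the +y end. The point is its centre, 13 mm up. In its slot its -y end faces the mouth. None if this carrier is absent at this start.
- dishes: bystander: stack of closed culture dishes, 90 mm across, 47 mm high; origin under its centre
- mug: bystander: white mug, 84 mm across, 95 mm high; origin under its centre
- bottle: bystander: amber bottle, 68 mm across, 170 mm high; origin under its centre
- tipbox: bystander: closed blue tip box, 120 x 85 x 60 mm; origin under its centre
There are look-alikes about, which are no part of the job. Leave any red or yellow look-alike of the part that bears carrierC_window alone.

How it is judged:
By the outcome, as a careful person would: the job done as asked, in the order asked, and still so for the second after the job is handed in, with the robot touching nothing.
Of carrierA, carrierB, carrierC only 2 to 3 are there at a start; the rules pass over those that are not, and their reading is None.
At some moment in a run one of tray may be knocked a few centimetres aside while the robot is not near it.
It also fails if it takes over 210 s, if anything falls off the work surface, if the arm or the gripper's body presses on something with over 40 N, if the wrist force passes 120 N, or if a joint passes its speed limit or range.

## Working session

There is one attempt and no reset: what is moved stays moved. The work goes in short steps, Python scripts to look and compute and a tool call to move; the robot and the scene stay as the last step left them, time stands still between calls to the robot, and variables do not carry over. Pictures are saved under pics/ and viewed, at most 15 in all, crops included, and the job is handed in when it is done.

Besides the shell and the picture viewer there is one more tool, called after "Emit:" by a JSON object that holds its "op" and its "data", one argument or row to a line. jog_arm: Moves the arm, as the interface text tells. Its arguments: {"type":"object","properties":{"rows":{"type":"array"},"grip":{"type":"number"},"force":{"type":"number"}},"required":["rows"]}

```bash
mkdir -p pics; cat > h.py <<'E'
import numpy as np, cv2
from bench import r
from scipy.spatial.transform import Rotation as R
def snap(n,f):
    p,d=r.snapshot(n); cv2.imwrite('pics/'+f+'.png',p); np.save('pics/'+f+'.npy',d); return p,d
def world(n,d,uv,h=None):
    """pixels -> world via depth map; with h, intersect ray with plane z=h"""
    c=r.camera_params(n); K=np.array([[c['fx'],0,c['cx']],[0,c['fy'],c['cy']],[0,0,1]])
    T=np.array(c['pose']); out=[]
    for u,v in uv:
        x,y=cv2.undistortPoints(np.array([[[u,v]]],float),K,np.array(c['dist_coeffs']))[0,0]
        ray=np.array([x,y,1.])
        if h is None:
            w=d[int(round(v))-1:int(round(v))+2,int(round(u))-1:int(round(u))+2]; z=np.median(w[w>0]) if (w>0).any() else np.nan
        else: z=(h-T[2,3])/(T[:3,:3]@ray)[2]
        out.append(T[:3,:3]@(ray*z)+T[:3,3])
    return np.array(out)
def crop(src,f,x0,y0,x1,y1,k): 
    cv2.imwrite('pics/'+f+'.png',cv2.resize(cv2.imread('pics/'+src+'.png')[y0:y1,x0:x1],None,fx=k,fy=k,interpolation=cv2.INTER_CUBIC))
E
python3 - <<'E'
from h import *
for n in('top','scene'):
    snap(n,n+'1'); c=r.camera_params(n); print(n,c['fx'],np.round(c['pose'],3).tolist())
s=r.sense(); print(s)
E
```

```text
top 423.98883379007174 [[0.002, -0.982, 0.189, 344.488], [-1.0, -0.007, -0.025, 78.502], [0.026, -0.189, -0.982, 1061.803], [0.0, 0.0, 0.0, 1.0]]
scene 404.16960659981476 [[0.513, 0.712, -0.479, 957.875], [0.858, -0.433, 0.275, -171.198], [-0.012, -0.553, -0.833, 857.315], [0.0, 0.0, 0.0, 1.0]]
{'time': 0.1, 'joint_pos': array([ 6.25450365e+01,  7.51135418e+00,  8.53262252e+01,  1.14972413e-03,
        8.72606548e+01, -4.89231968e+00]), 'qd': array([-0.04421187, -0.03220956, -0.08360284, -0.04149285, -0.0146668 ,
        0.06416286]), 'joint_efforts': array([ 1.16099051e-03, -5.70957649e+01, -5.01937401e+01, -1.94929630e-04,
        8.20699031e-03,  1.01237968e-04]), 'tool_pos': array([229.94416918, 553.63406385, 230.31281939]), 'tcp_rot': array([-1.79902222e+02, -9.52187101e-03,  1.57437292e+02]), 'ft_force': array([-0.42661198, -0.16800928, -1.04470961]), 'wrist_torque': array([ 0.0129322 , -0.00599696,  0.027732  ]), 'grip_force': 0.0, 'finger_gap': 85.5360382847546}
```

View pics/top1.png

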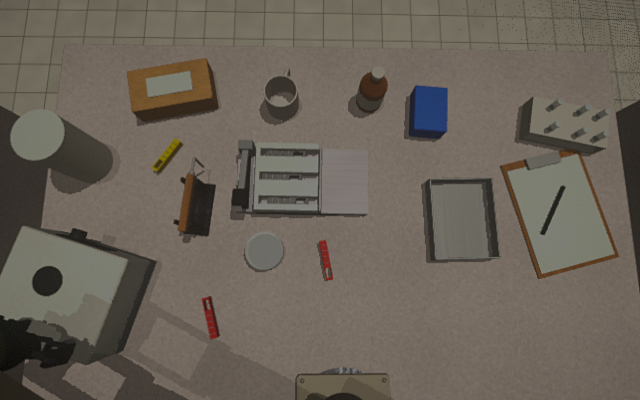

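View pics/scene1.png

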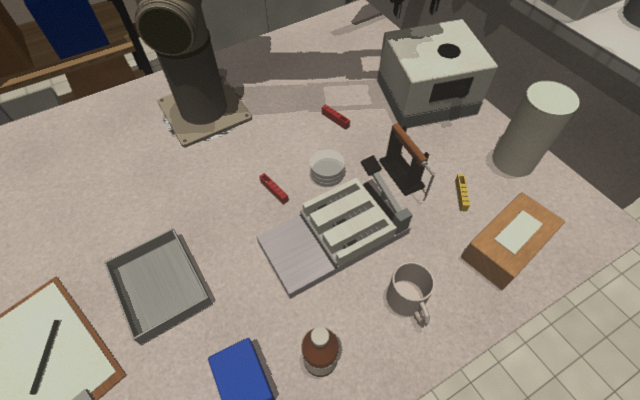

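```bash
python3 - <<'E'
from h import *
crop('top1','c1',150,130,380,280,3.4)
crop('scene1','c2',250,110,450,300,3.1)
E
```

```text
(no output)
```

View pics/c1.png

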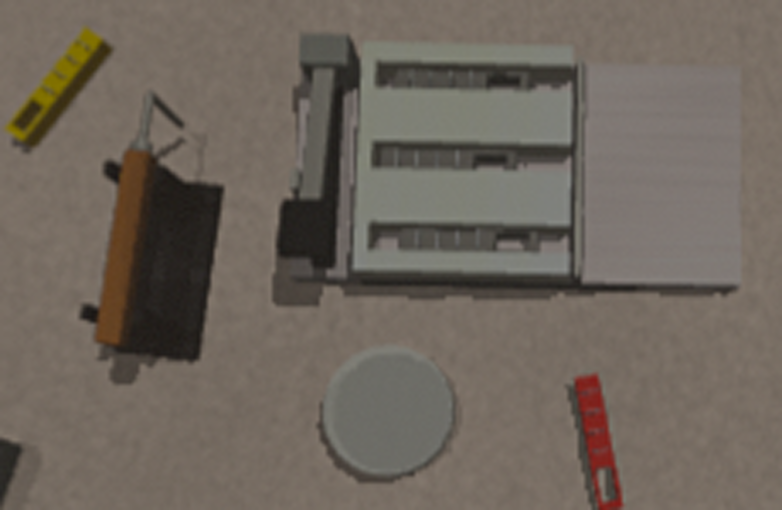

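View pics/c2.png

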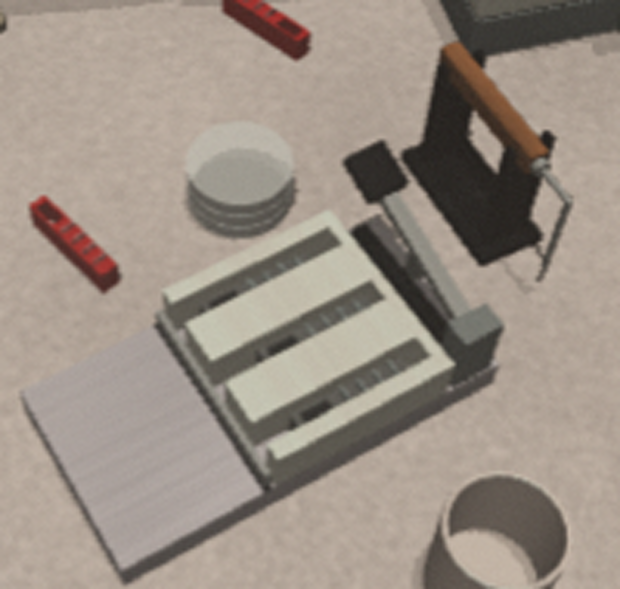

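```bash
python3 - <<'E'
from h import *
d=np.load('pics/top1.npy')
f=lambda l:[(150+a/3.4-.35,130+b/3.4-.35) for a,b in l]
np.set_printoptions(suppress=True,precision=1)
P=lambda t,l,h=None:print(t,world('top',d,f(l),h).tolist() if 0 else '\n',world('top',d,f(l),h))
P('walltop mouth',[(574,47),(572,277),(362,42),(352,272)],72)
P('wall depth',[(470,115),(470,195),(470,265)])
P('apron corners',[(742,66),(738,287)],30)
P('apron depth',[(660,180)])
P('pad',[(304,229)]);P('pad corners (at h)',[(281,200),(334,202),(330,267),(279,258)],110)
P('handle top depth',[(139,165),(126,250),(112,335)])
P('handle corners 126',[(130,150),(153,153),(97,343),(124,346)],126)
P('windows',[(508,80),(492,158),(515,240)],56)
P('carrier tops depth',[(430,75),(430,155),(440,240),(460,155)])
P('slot ends far/mouth z72 (centre)',[(376,74),(374,155),(370,236),(573,75),(572,155),(571,238)],72)
# tray
def q(t,l,h=None): print(t,'\n',world('top',d,l,h))
q('tray rim',[(427,180),(494,179),(498,259),(428,261)],45); q('floor',[(462,220)])
q('dish',[(264,251)]);
E
```

```text
walltop mouth 
 [[652.4  60.4  72. ]
 [486.5  61.3  72. ]
 [654.7 211.6  72. ]
 [489.1 213.3  72. ]]
wall depth 
 [[601.7 133.8  71.9]
 [543.8 132.8  73. ]
 [494.4 132.   72.9]]
apron corners 
 [[652.  -65.7  30. ]
 [485.9 -59.6  30. ]]
apron depth 
 [[564.7  -3.7  29.7]]
pad 
 [[508.8 237.5 130.6]]
pad corners (at h) 
 [[532.  257.1 110. ]
 [530.9 221.7 110. ]
 [486.9 222.8 110. ]
 [492.7 256.9 110. ]]
handle top depth 
 [[551.7 348.4 126.5]
 [494.7 353.4 126.9]
 [439.2 359.  126.7]]
handle corners 126 
 [[561.9 355.1 126. ]
 [560.  339.9 126. ]
 [434.  368.5 126. ]
 [432.2 351.1 126. ]]
windows 
 [[632.1 107.7  56. ]
 [574.3 118.5  56. ]
 [515.  101.4  56. ]]
carrier tops depth 
 [[634.9 163.9  57.4]
 [576.1 162.7  56.3]
 [514.3 154.2  58. ]
 [576.  141.3  57.2]]
slot ends far/mouth z72 (centre) 
 [[631.1 200.9  72. ]
 [572.2 200.6  72. ]
 [514.5 201.7  72. ]
 [631.7  61.1  72. ]
 [573.2  61.6  72. ]
 [513.9  62.1  72. ]]
tray rim 
 [[ 569.5 -208.9   45. ]
 [ 573.4 -377.4   45. ]
 [ 376.5 -372.3   45. ]
 [ 371.7 -202.3   45. ]]
floor 
 [[ 475.5 -305.4    3.7]]
dish 
 [[394.1 187.9  48.5]]
```

```bash
cat >> h.py <<'E'
def go(*targets):
    """(x,y,z,yaw) list -> shifts/turns in tool axes from present pose, tool vertical at target"""
    s=r.sense(); A=R.from_euler('xyz',s['tcp_rot'],degrees=True)
    for x,y,z,w in targets:
        B=R.from_euler('xyz',[180,0,w],degrees=True)
        print('shift',np.round(A.inv().apply(np.array([x,y,z])-s['tool_pos']),1),'turn',np.round((A.inv()*B).as_rotvec(),4))
E
python3 -c "
from h import *
go((506,239,160,174.6),(505,239,96,174.6))"
```

```text
shift [-375.7 -184.5   70.6] turn [-0.0017 -0.0004 -0.2995]
shift [-374.7 -184.8  134.6] turn [-0.0017 -0.0004 -0.2995]
```

Emit:
{"op": "jog_arm", "data": {
  "rows": [
    [[-38,-18,5],[0,0,-0.03]],
    [[-76,-37,12],[0,0,-0.06]],
    [[-114,-55,20],[0,0,-0.09]],
    [[-152,-74,28],[0,0,-0.12]],
    [[-190,-92,36],[0,0,-0.15]],
    [[-228,-111,44],[0,0,-0.18]],
    [[-266,-130,52],[0,0,-0.21]],
    [[-304,-148,58],[0,0,-0.24]],
    [[-342,-167,65],[0,0,-0.27]],
    [[-376,-184,70],[0,0,-0.3]]
  ],
  "grip": 0
}}

```text
time: 1.1
tool_pos: [507.4, 238.0, 160.3]
tcp_rot: [-180.0, -0.1, 174.7]
ft_force: [0.4, 0.6, -0.9]
finger_gap: -0.2
grip_force: 0.0
```

Emit:
{"op": "jog_arm", "data": {
  "rows": [
    [[0,0,0],[0,0,0]],
    [[0,0,0],[0,0,0]],
    [[0,0,10],[0,0,0]],
    [[0,0,20],[0,0,0]],
    [[0,0,28],[0,0,0]],
    [[0,0,36],[0,0,0]],
    [[0,0,44],[0,0,0]],
    [[0,0,52],[0,0,0]],
    [[0,0,60],[0,0,0]],
    [[0,0,64],[0,0,0]]
  ]
}}

```text
time: 2.1
tool_pos: [506.1, 239.6, 95.7]
tcp_rot: [-180.0, -0.1, 174.6]
ft_force: [-0.5, 0.3, 0.4]
finger_gap: -0.1
grip_force: 0.0
```

Emit:
{"op": "jog_arm", "data": {
  "rows": [
    [[0,0,2],[0,0,0]],
    [[0,0,4],[0,0,0]],
    [[0,0,5],[0,0,0]],
    [[0,0,6],[0,0,0]]
  ]
}}

```text
time: 2.5
tool_pos: [507.1, 239.9, 91.5]
tcp_rot: [180.0, 0.0, 174.6]
ft_force: [-0.1, -1.3, -0.3]
finger_gap: 0.1
grip_force: 0.0
```

Emit:
{"op": "jog_arm", "data": {
  "rows": [
    [[0,0,-30],[0,0,0]],
    [[0,0,-80],[0,0,0]],
    [[0,0,-104],[0,0,0]],
    [[0,0,-104],[0,0,0]]
  ],
  "grip": 60
}}

```text
time: 2.9
tool_pos: [509.8, 241.0, 201.3]
tcp_rot: [179.8, 0.5, 174.6]
ft_force: [-0.0, 0.0, 0.6]
finger_gap: 58.0
grip_force: 0.0
```

```bash
python3 -c "
from h import *
p,d=snap('top','top2'); snap('scene','scene2'); crop('scene2','c3',250,110,450,300,3.1)
go((496.5,353.4,200,174.6),(496.5,353.4,98,174.6))
print(world('top',d,[(239,197),(237,200)]))"
```

```text
shift [ 21.4 111.8  -3.8] turn [0.0009 0.0018 0.0004]
shift [ 21.6 111.7  98.2] turn [0.0009 0.0018 0.0004]
[[421.24445005 152.86511213 626.70773228]
 [418.0803035  154.81459139 626.67599272]]
```

View pics/c3.png

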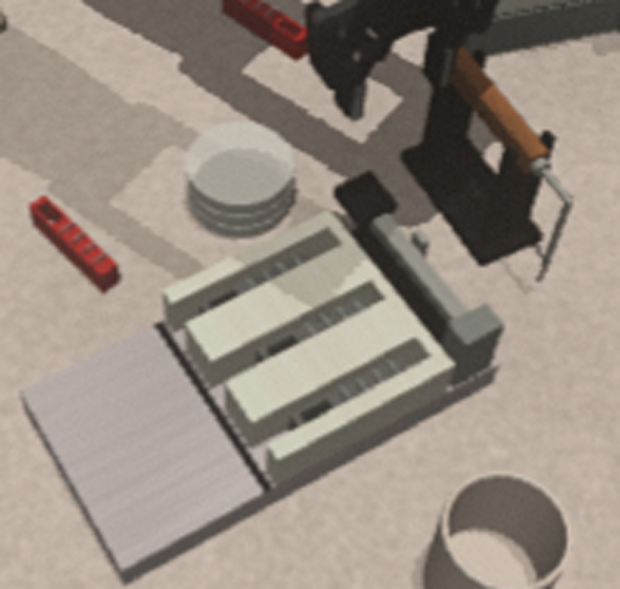

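Emit:
{"op": "jog_arm", "data": {
  "rows": [
    [[8,40,0],[0,0,0]],
    [[16,80,0],[0,0,0]],
    [[20,113,0],[0,0,0]],
    [[20,113,0],[0,0,0]],
    [[20,113,0],[0,0,0]]
  ]
}}

```text
time: 3.5
tool_pos: [496.3, 354.2, 193.0]
tcp_rot: [-179.9, -0.2, 174.7]
ft_force: [0.4, -0.1, 0.3]
finger_gap: 59.6
grip_force: 0.0
```

```bash
python3 -c "
from h import *
print(r.sense()['tool_pos'],r.sense()['tcp_rot']);go((496.7,353.6,97,174.6))"
```

```text
[496.31601792 354.21237853 193.00395586] [-1.79862262e+02 -1.56381388e-01  1.74717488e+02]
shift [-0.7 -0.3 96. ] turn [-0.0024 -0.0027  0.0021]
```

Emit:
{"op": "jog_arm", "data": {
  "rows": [
    [[0,0,20],[0,0,0]],
    [[0,0,45],[0,0,0]],
    [[0,0,70],[0,0,0]],
    [[0,0,88],[0,0,0]],
    [[0,0,96],[0,0,0]],
    [[0,0,96],[0,0,0]],
    [[0,0,96],[0,0,0]]
  ]
}}

```text
time: 4.2
tool_pos: [498.0, 353.9, 100.0]
tcp_rot: [180.0, 0.0, 174.6]
ft_force: [0.5, -0.1, 0.8]
finger_gap: 59.8
grip_force: 0.0
```

Emit:
{"op": "jog_arm", "data": {
  "rows": [
    [[0,0,0],[0,0,0]],
    [[0,0,0],[0,0,0]],
    [[0,0,0],[0,0,0]],
    [[0,0,0],[0,0,0]],
    [[0,0,0],[0,0,0]],
    [[0,0,0],[0,0,0]],
    [[0,0,0],[0,0,0]],
    [[0,0,0],[0,0,0]]
  ],
  "grip": 5,
  "force": 80
}}

```text
time: 5.0
tool_pos: [498.2, 354.7, 100.5]
tcp_rot: [179.9, 0.1, 174.6]
ft_force: [-0.6, 0.1, 5.5]
finger_gap: 16.2
grip_force: 78.9
```

Emit:
{"op": "jog_arm", "data": {
  "rows": [
    [[0,0,-5],[0,0,0]],
    [[0,0,-20],[0,0,0]],
    [[0,0,-40],[0,0,0]],
    [[0,0,-60],[0,0,0]],
    [[0,0,-80],[0,0,0]],
    [[0,0,-80],[0,0,0]],
    [[0,0,-80],[0,0,0]]
  ]
}}

```text
time: 5.7
tool_pos: [497.8, 354.4, 179.8]
tcp_rot: [180.0, 0.1, 174.6]
ft_force: [-0.9, -0.1, -2.2]
finger_gap: 16.8
grip_force: 78.0
```

```bash
python3 -c "
from h import *
print(r.sense()['tool_pos'],r.sense()['tcp_rot']); p,d=snap('scene','scene3'); crop('scene3','c4',300,40,500,230,3.1)
c=r.camera_params('scene');K=np.array([[c['fx'],0,c['cx']],[0,c['fy'],c['cy']],[0,0,1]]);W=np.linalg.inv(c['pose'])
s=r.sense();B=R.from_euler('z',s['tcp_rot'][2]+180,degrees=True)
g=s['tool_pos']+[0,0,19]
for o in([65,0,0],[105,0,0],[105,0,-85]):
  q=W[:3,:3]@(g+B.apply(o))+W[:3,3]; uv=cv2.projectPoints(q[None],np.zeros(3),np.zeros(3),K,np.array(c['dist_coeffs']))[0][0,0]; print(o,uv,(uv-[300,40])*3.1)
"
```

```text
[497.76426569 354.43543777 179.83614268] [1.79959231e+02 5.79270539e-02 1.74626765e+02]
[65, 0, 0] [430.8969565  139.29650276] [405.78056516 307.81915854]
[105, 0, 0] [441.6975428  151.85554994] [439.26238267 346.75220481]
[105, 0, -85] [432.49692887 176.29671312] [410.74047951 422.51981066]
```

View pics/c4.png

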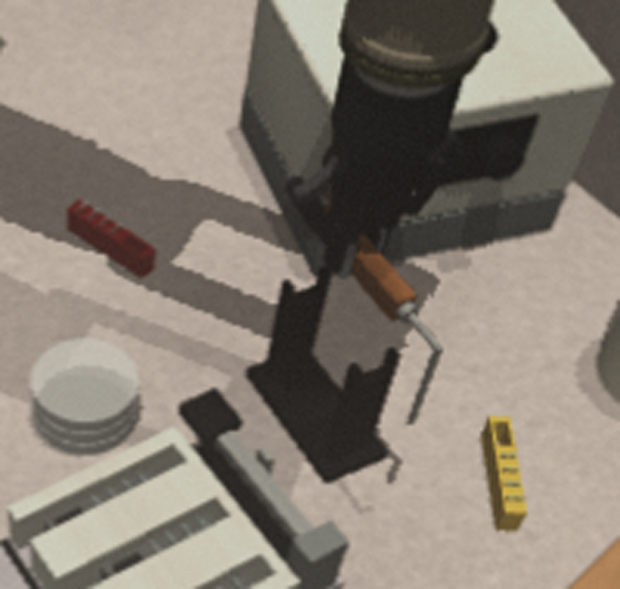

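```bash
python3 -c "
from h import *
go((527,116.8,190,174.6),(527,116.8,150,174.6))"
```

```text
shift [ -51.9 -233.4  -11.3] turn [-0.0005 -0.0007  0.0005]
shift [ -52.  -233.4   28.7] turn [-0.0005 -0.0007  0.0005]
```

Emit:
{"op": "jog_arm", "data": {
  "rows": [
    [[0,0,-10],[0,0,0]],
    [[-9,-40,-10],[0,0,0]],
    [[-18,-80,-10],[0,0,0]],
    [[-27,-120,-10],[0,0,0]],
    [[-36,-160,-10],[0,0,0]],
    [[-45,-200,-10],[0,0,0]],
    [[-52,-233,-5],[0,0,0]],
    [[-52,-233,15],[0,0,0]],
    [[-52,-233,29],[0,0,0]],
    [[-52,-233,29],[0,0,0]]
  ]
}}

```text
time: 6.75
tool_pos: [525.2, 117.4, 147.1]
tcp_rot: [-179.9, -0.3, 174.6]
ft_force: [-0.3, -0.3, -1.4]
finger_gap: 17.0
grip_force: 78.4
```

Emit:
{"op": "jog_arm", "data": {
  "rows": [
    [[0,0,0],[0,0,0]],
    [[0,0,0],[0,0,0]]
  ]
}}

```text
time: 6.95
tool_pos: [527.8, 118.3, 151.1]
tcp_rot: [180.0, 0.1, 174.7]
ft_force: [0.0, 0.2, -0.8]
finger_gap: 16.6
grip_force: 78.4
```

```bash
python3 -c "
from h import *
snap('scene','scene4'); crop('scene4','c5',290,150,430,280,4.5)
print(r.sense()['tool_pos'])
c=r.camera_params('scene');K=np.array([[c['fx'],0,c['cx']],[0,c['fy'],c['cy']],[0,0,1]]);W=np.linalg.inv(c['pose'])
for P in ([631.5,107,80],[631.5,107.7,56],[632,61,72],[621.5,61,72],[641.5,61,72],[632,201,72]):
  q=W[:3,:3]@np.array(P)+W[:3,3]; uv=cv2.projectPoints(q[None],np.zeros(3),np.zeros(3),K,np.array(c['dist_coeffs']))[0][0,0]; print(P,(uv-[290,150]+.4)*4.5)
"
```

```text
[527.92244168 118.20398903 151.24740451]
[631.5, 107, 80] [284.78461725 406.16990471]
[631.5, 107.7, 56] [282.84992768 428.80489693]
[632, 61, 72] [204.54648231 458.68640591]
[621.5, 61, 72] [192.90640379 441.99699225]
[641.5, 61, 72] [215.19624915 473.95649074]
[632, 201, 72] [440.55717371 329.00073039]
```

View pics/c5.png

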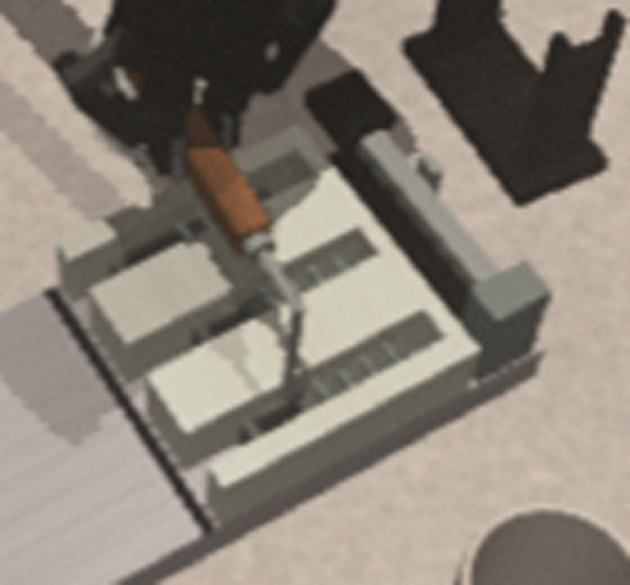

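Emit:
{"op": "jog_arm", "data": {
  "rows": [
    [[0.5,-2,5],[0,0,0]],
    [[0.5,-2,10],[0,0,0]],
    [[0.5,-2,15],[0,0,0]],
    [[0.5,-2,20],[0,0,0]],
    [[0.5,-2,24],[0,0,0]],
    [[0.5,-2,28],[0,0,0]],
    [[0.5,-2,28],[0,0,0]]
  ]
}}

```text
time: 7.7
tool_pos: [526.3, 115.4, 121.4]
tcp_rot: [-180.0, -0.1, 174.6]
ft_force: [0.0, 0.3, -1.3]
finger_gap: 16.5
grip_force: 78.4
```

Emit:
{"op": "jog_arm", "data": {
  "rows": [
    [[0,0,4],[0,0,0]],
    [[0,0,8],[0,0,0]],
    [[0,0,12],[0,0,0]],
    [[0,0,16],[0,0,0]],
    [[0,0,16],[0,0,0]],
    [[0,0,16],[0,0,0]]
  ]
}}

```text
time: 8.3
tool_pos: [526.6, 115.5, 106.1]
tcp_rot: [-180.0, -0.0, 174.6]
ft_force: [-0.5, -0.7, -0.7]
finger_gap: 16.6
grip_force: 78.4
```

Emit:
{"op": "jog_arm", "data": {
  "rows": [
    [[-0.5,-5,0],[0,0,0]],
    [[-1,-10,0],[0,0,0]],
    [[-1.5,-15,0],[0,0,0]],
    [[-1.9,-20,0],[0,0,0]],
    [[-2.4,-25,0],[0,0,0]],
    [[-2.8,-30,0],[0,0,0]],
    [[-3.3,-35,0],[0,0,0]]
  ]
}}

```text
time: 9.0
tool_pos: [526.8, 79.8, 106.3]
tcp_rot: [180.0, 0.0, 174.6]
ft_force: [-0.1, 0.6, -0.5]
finger_gap: 16.6
grip_force: 78.3
```

```bash
python3 -c "
from h import *
snap('scene','scene5'); crop('scene5','c6',250,150,430,290,4)
print(r.sense()['tool_pos'],r.sense()['ft_force'])"
```

```text
[526.79318142  79.17539126 106.29369747] [ 0.31442005  0.21905712 -1.36851392]
```

View pics/c6.png

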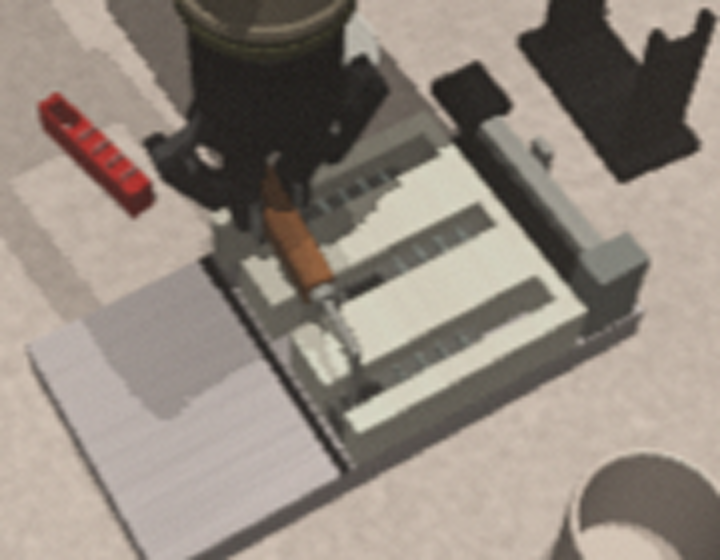

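Emit:
{"op": "jog_arm", "data": {
  "rows": [
    [[-1.1,-11,0],[0,0,0]],
    [[-2.1,-22,0],[0,0,0]],
    [[-3.1,-33,0],[0,0,0]],
    [[-4.1,-44,0],[0,0,0]],
    [[-5.2,-55,0],[0,0,0]],
    [[-6.2,-66,0],[0,0,0]],
    [[-7.3,-77,0],[0,0,0]],
    [[-8.3,-88,0],[0,0,0]],
    [[-9.4,-99,0],[0,0,0]],
    [[-10.4,-108,0],[0,0,0]]
  ]
}}

```text
time: 10.05
tool_pos: [527.0, -29.2, 106.3]
tcp_rot: [-180.0, -0.0, 174.6]
ft_force: [0.6, 1.0, -0.2]
finger_gap: 16.5
grip_force: 78.4
```

Emit:
{"op": "jog_arm", "data": {
  "rows": [
    [[-0.3,-2,0],[0,0,0]],
    [[-0.3,-3,0],[0,0,0]],
    [[-0.3,0,0],[0,0,0]],
    [[0,4,0],[0,0,0]],
    [[0,5,0],[0,0,0]],
    [[0,5,-10],[0,0,0]],
    [[0,5,-30],[0,0,0]],
    [[0,5,-50],[0,0,0]],
    [[0,5,-50],[0,0,0]]
  ]
}}

```text
time: 10.95
tool_pos: [529.8, -23.4, 160.4]
tcp_rot: [-180.0, 0.4, 174.6]
ft_force: [0.5, 1.1, -0.7]
finger_gap: 16.8
grip_force: 78.3
```

```bash
python3 -c "
from h import *
snap('scene','scene6'); crop('scene6','c7',220,130,430,300,3.8)
print(r.sense()['tool_pos'],r.sense()['tcp_rot'],r.sense()['ft_force'])
go((468.3,126,156,174.6),(468.3,126,108,174.6))"
```

```text
[528.96112228 -23.27765648 158.43323266] [-179.9876945     0.23997199  174.64079857] [-0.21674884 -0.32276982 -1.788386  ]
shift [ 74.3 143.    2.1] turn [-0.0002  0.0042  0.0007]
shift [ 74.5 143.   50.1] turn [-0.0002  0.0042  0.0007]
```

View pics/c7.png

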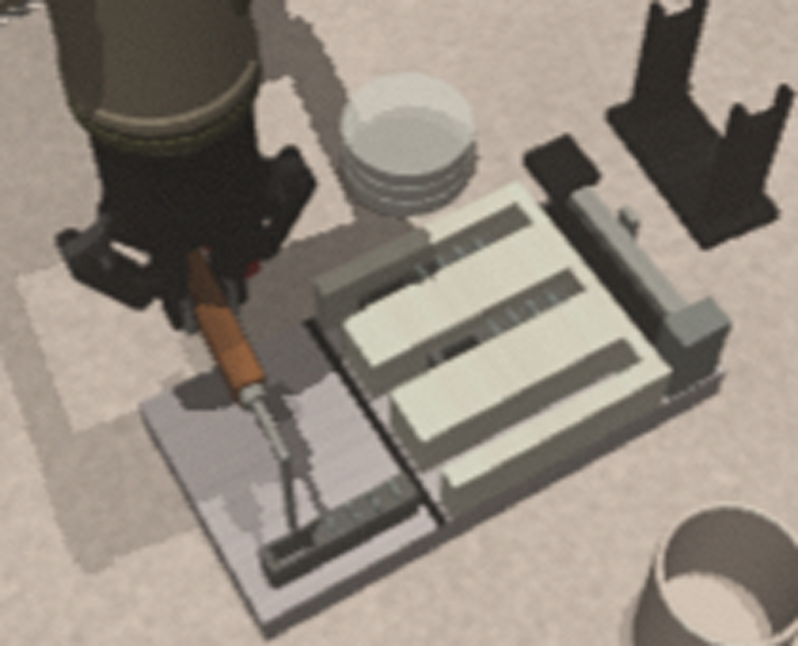

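Emit:
{"op": "jog_arm", "data": {
  "rows": [
    [[15,28,0],[0,0,0]],
    [[30,56,0],[0,0,0]],
    [[45,84,0],[0,0,0]],
    [[58,112,0],[0,0,0]],
    [[68,133,0],[0,0,0]],
    [[73,143,0],[0,0,0]],
    [[73,143,0],[0,0,0]],
    [[73,143,0],[0,0,0]],
    [[73,143,0],[0,0,0]]
  ]
}}

```text
time: 11.9
tool_pos: [468.5, 125.0, 156.1]
tcp_rot: [-180.0, -0.0, 174.6]
ft_force: [-0.1, -0.1, -2.0]
finger_gap: 16.5
grip_force: 78.4
```

```bash
python3 -c "
from h import *
print(r.sense()['tool_pos'])
go((468.3,126,107,174.6))"
```

```text
[468.51239247 125.03704747 156.0859785 ]
shift [ 0.3  1.  49.1] turn [-0.0004 -0.0001 -0.0005]
```

Emit:
{"op": "jog_arm", "data": {
  "rows": [
    [[0.2,1,7],[0,0,0]],
    [[0.2,1,14],[0,0,0]],
    [[0.2,1,21],[0,0,0]],
    [[0.2,1,26],[0,0,0]],
    [[0.2,1,31],[0,0,0]],
    [[0.2,1,35],[0,0,0]],
    [[0.2,1,37],[0,0,0]],
    [[0.2,1,37],[0,0,0]]
  ]
}}

```text
time: 12.7
tool_pos: [467.9, 127.0, 119.0]
tcp_rot: [-180.0, -0.0, 174.6]
ft_force: [1.0, 0.4, -0.9]
finger_gap: 16.5
grip_force: 78.4
```

Emit:
{"op": "jog_arm", "data": {
  "rows": [
    [[0,0,5],[0,0,0]],
    [[0,0,10],[0,0,0]],
    [[0,0,12],[0,0,0]],
    [[0,0,12],[0,0,0]],
    [[-0.5,-5,12],[0,0,0]],
    [[-1,-10,12],[0,0,0]],
    [[-1.5,-15,12],[0,0,0]],
    [[-2.2,-23,12],[0,0,0]],
    [[-3.1,-33,12],[0,0,0]],
    [[-4.1,-44,12],[0,0,0]]
  ]
}}

```text
time: 13.7
tool_pos: [468.1, 81.9, 107.4]
tcp_rot: [-180.0, 0.0, 174.6]
ft_force: [0.5, 1.4, -0.9]
finger_gap: 16.6
grip_force: 78.4
```

Emit:
{"op": "jog_arm", "data": {
  "rows": [
    [[-1.1,-11,0],[0,0,0]],
    [[-2.1,-22,0],[0,0,0]],
    [[-3.1,-33,0],[0,0,0]],
    [[-4.1,-44,0],[0,0,0]],
    [[-5.2,-55,0],[0,0,0]],
    [[-6.2,-66,0],[0,0,0]],
    [[-7.3,-77,0],[0,0,0]],
    [[-8.3,-88,0],[0,0,0]],
    [[-9.4,-99,0],[0,0,0]],
    [[-10.4,-108,0],[0,0,0]]
  ]
}}

```text
time: 14.7
tool_pos: [468.2, -26.7, 107.3]
tcp_rot: [-180.0, -0.0, 174.6]
ft_force: [0.1, 0.8, -0.1]
finger_gap: 16.6
grip_force: 78.4
```

Emit:
{"op": "jog_arm", "data": {
  "rows": [
    [[-0.3,-3,0],[0,0,0]],
    [[-0.5,-6,0],[0,0,0]],
    [[-0.5,-6,0],[0,0,0]],
    [[-0.2,-1,0],[0,0,0]],
    [[0,2,0],[0,0,0]],
    [[0,2,-10],[0,0,0]],
    [[0,2,-30],[0,0,0]],
    [[0,2,-49],[0,0,0]],
    [[0,2,-49],[0,0,0]]
  ]
}}

```text
time: 15.6
tool_pos: [470.7, -23.7, 160.0]
tcp_rot: [-180.0, 0.3, 174.7]
ft_force: [0.8, 1.0, -0.7]
finger_gap: 16.7
grip_force: 78.4
```

Emit:
{"op": "jog_arm", "data": {
  "rows": [
    [[14,26,0],[0,0,0]],
    [[28,52,0],[0,0,0]],
    [[42,78,0],[0,0,0]],
    [[55,104,0],[0,0,0]],
    [[65,124,0],[0,0,0]],
    [[70,130,0],[0,0,0]],
    [[70,130,0],[0,0,0]],
    [[70,130,0],[0,0,0]],
    [[70,130,0],[0,0,0]]
  ]
}}

```text
time: 16.5
tool_pos: [411.3, 111.6, 156.2]
tcp_rot: [-180.0, 0.0, 174.6]
ft_force: [-0.1, -0.2, -0.2]
finger_gap: 16.5
grip_force: 78.5
```

```bash
python3 -c "
from h import *
print(r.sense()['tool_pos'])
go((409.7,109.5,107,174.6)); snap('scene','scene7'); crop('scene7','c8',220,130,430,300,3.8)"
```

```text
[411.26024141 111.550146   156.198271  ]
shift [ 1.4 -2.2 49.2] turn [-0.0003  0.     -0.0004]
```

View pics/c8.png

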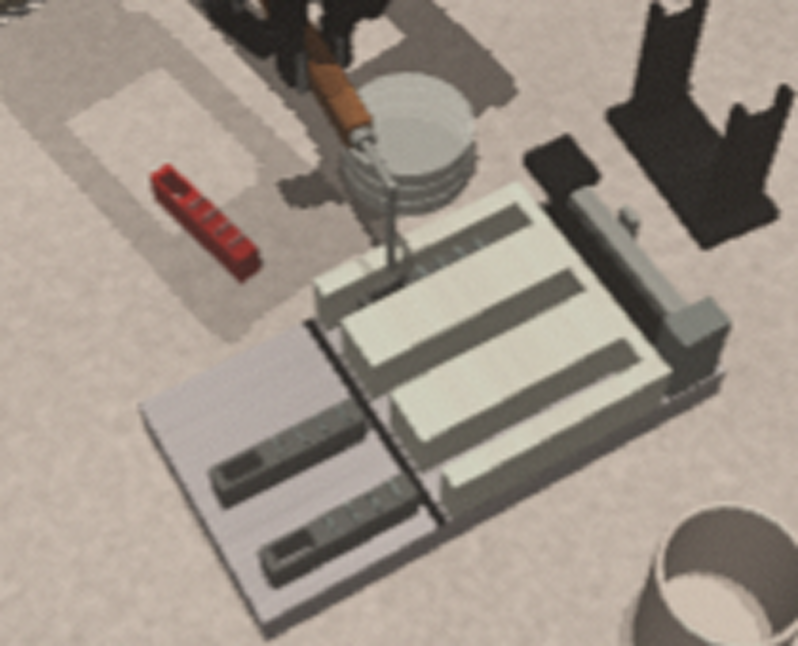

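Emit:
{"op": "jog_arm", "data": {
  "rows": [
    [[1.2,-2,7],[0,0,0]],
    [[1.2,-2,14],[0,0,0]],
    [[1.2,-2,21],[0,0,0]],
    [[1.2,-2,26],[0,0,0]],
    [[1.2,-2,31],[0,0,0]],
    [[1.2,-2,35],[0,0,0]],
    [[1.2,-2,37],[0,0,0]],
    [[1.2,-2,37],[0,0,0]]
  ]
}}

```text
time: 17.35
tool_pos: [409.4, 110.5, 119.0]
tcp_rot: [-180.0, -0.0, 174.6]
ft_force: [-0.6, 0.5, -1.2]
finger_gap: 16.5
grip_force: 78.5
```

Emit:
{"op": "jog_arm", "data": {
  "rows": [
    [[0,0,5],[0,0,0]],
    [[0,0,10],[0,0,0]],
    [[0,0,12],[0,0,0]],
    [[0,0,12],[0,0,0]],
    [[-0.5,-5,12],[0,0,0]],
    [[-1,-10,12],[0,0,0]],
    [[-1.5,-15,12],[0,0,0]],
    [[-2.2,-23,12],[0,0,0]],
    [[-2.9,-31,12],[0,0,0]],
    [[-3.8,-40,12],[0,0,0]]
  ]
}}

```text
time: 18.35
tool_pos: [409.7, 69.5, 107.4]
tcp_rot: [180.0, 0.0, 174.6]
ft_force: [-0.3, 0.5, -1.1]
finger_gap: 16.5
grip_force: 78.5
```

Emit:
{"op": "jog_arm", "data": {
  "rows": [
    [[-1.1,-11,0],[0,0,0]],
    [[-2.1,-22,0],[0,0,0]],
    [[-3.1,-33,0],[0,0,0]],
    [[-4.1,-44,0],[0,0,0]],
    [[-5.2,-55,0],[0,0,0]],
    [[-6.2,-66,0],[0,0,0]],
    [[-7.3,-77,0],[0,0,0]],
    [[-8.3,-87,0],[0,0,0]],
    [[-9.2,-96,0],[0,0,0]],
    [[-9.8,-102,0],[0,0,0]]
  ]
}}

```text
time: 19.35
tool_pos: [409.8, -33.1, 107.3]
tcp_rot: [-180.0, -0.0, 174.6]
ft_force: [-0.0, 1.4, -0.4]
finger_gap: 16.7
grip_force: 78.6
```

Emit:
{"op": "jog_arm", "data": {
  "rows": [
    [[0,0,0],[0,0,0]],
    [[0.2,4,0],[0,0,0]],
    [[0.4,8,0],[0,0,0]],
    [[0.4,8,0],[0,0,0]],
    [[0.4,8,-10],[0,0,0]],
    [[0.4,8,-35],[0,0,0]],
    [[0.4,8,-75],[0,0,0]],
    [[0.4,8,-100],[0,0,0]],
    [[0.4,8,-100],[0,0,0]]
  ]
}}

```text
time: 20.25
tool_pos: [412.8, -24.6, 212.7]
tcp_rot: [-180.0, 0.5, 174.6]
ft_force: [1.0, 0.3, -1.1]
finger_gap: 16.7
grip_force: 78.5
```

```bash
python3 -c "
from h import *
print(r.sense()['tool_pos'])
go((498,354.3,200,174.6)); snap('top','top8');snap('scene','scene8'); a=cv2.imread('pics/top8.png')[110:280,180:520];b=cv2.imread('pics/scene8.png')[130:300,200:430]
cv2.imwrite('pics/c9.png',np.vstack([cv2.resize(a,(680,340)),cv2.resize(b,(340,251),interpolation=3)[:, :].repeat(1,0) if 0 else cv2.copyMakeBorder(cv2.resize(b,(340,251)),0,0,0,340,0)]))"
```

```text
[412.7817478  -24.55841304 212.69448742]
shift [-49.4 385.2  12.8] turn [-0.0008  0.0083  0.0009]
```

View pics/c9.png

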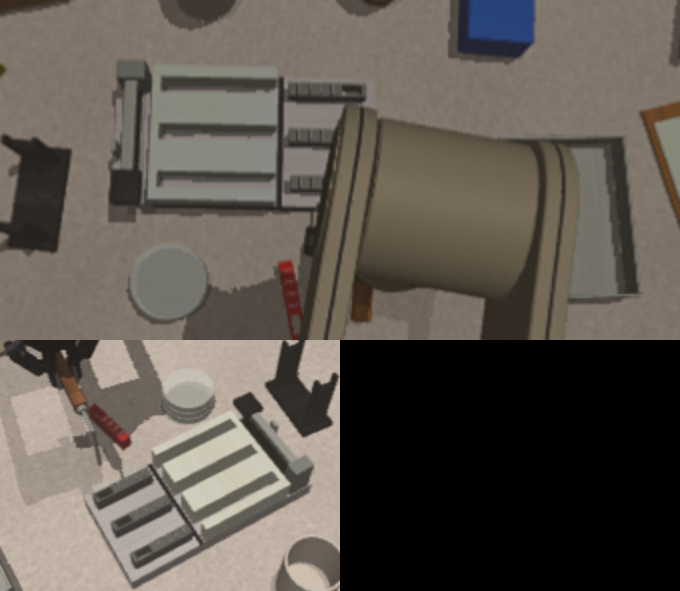

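Emit:
{"op": "jog_arm", "data": {
  "rows": [
    [[-6,43,0],[0,0,0]],
    [[-12,86,0],[0,0,0]],
    [[-17,129,0],[0,0,0]],
    [[-23,172,0],[0,0,0]],
    [[-29,215,0],[0,0,0]],
    [[-35,258,0],[0,0,0]],
    [[-40,301,0],[0,0,0]],
    [[-46,344,0],[0,0,0]],
    [[-51,380,0],[0,0,0]],
    [[-52,385,0],[0,0,0]]
  ]
}}

```text
time: 21.35
tool_pos: [496.7, 357.4, 204.5]
tcp_rot: [-179.9, -0.2, 174.8]
ft_force: [0.7, -0.2, -0.8]
finger_gap: 16.7
grip_force: 78.7
```

Emit:
{"op": "jog_arm", "data": {
  "rows": [
    [[0,0,15],[0,0,0]],
    [[0,0,40],[0,0,0]],
    [[0,0,40],[0,0,0]],
    [[0,0,40],[0,0,0]]
  ]
}}

```text
time: 21.75
tool_pos: [497.0, 352.5, 165.6]
tcp_rot: [-179.9, -0.2, 174.6]
ft_force: [0.4, 0.3, -1.1]
finger_gap: 16.5
grip_force: 78.7
```

```bash
python3 -c "
from h import *
print(r.sense()['tool_pos'],r.sense()['tcp_rot'])
go((498.2,354.4,101,174.6))"
```

```text
[496.97046384 352.51678884 165.64325243] [-1.79868693e+02 -1.62300021e-01  1.74563828e+02]
shift [-1.2  2.1 64.6] turn [-0.0023 -0.0028 -0.0006]
```

Emit:
{"op": "jog_arm", "data": {
  "rows": [
    [[-0.5,1.5,10],[0,0,0]],
    [[-0.5,1.5,22],[0,0,0]],
    [[-0.5,1.5,34],[0,0,0]],
    [[-0.5,1.5,46],[0,0,0]],
    [[-0.5,1.5,54],[0,0,0]],
    [[-0.5,1.5,60],[0,0,0]],
    [[-0.5,1.5,63],[0,0,0]],
    [[-0.5,1.5,65],[0,0,0]],
    [[-0.5,1.5,65],[0,0,0]],
    [[-0.5,1.5,65],[0,0,0]]
  ]
}}

```text
time: 22.75
tool_pos: [498.9, 355.9, 102.8]
tcp_rot: [180.0, 0.0, 174.6]
ft_force: [0.7, -0.7, -1.2]
finger_gap: 16.5
grip_force: 78.7
```

Slightly high; down 2, y −1.5, then open.

Emit:
{"op": "jog_arm", "data": {
  "rows": [
    [[0,-1,1],[0,0,0]],
    [[0.5,-1.5,2],[0,0,0]],
    [[0.5,-1.5,2.5],[0,0,0]],
    [[0.5,-1.5,2.5],[0,0,0]]
  ]
}}

```text
time: 23.15
tool_pos: [498.2, 354.3, 100.5]
tcp_rot: [180.0, 0.0, 174.6]
ft_force: [-2.4, -2.6, 4.7]
finger_gap: 16.9
grip_force: 79.6
```

Emit:
{"op": "jog_arm", "data": {
  "rows": [
    [[0,0,0],[0,0,0]],
    [[0,0,0],[0,0,0]],
    [[0,0,0],[0,0,0]],
    [[0,0,0],[0,0,0]],
    [[0,0,0],[0,0,0]],
    [[0,0,0],[0,0,0]]
  ],
  "grip": 60
}}

```text
time: 23.75
tool_pos: [497.9, 354.2, 99.7]
tcp_rot: [-180.0, -0.0, 174.6]
ft_force: [-0.0, -0.6, 0.0]
finger_gap: 59.7
grip_force: 0.0
```

Emit:
{"op": "jog_arm", "data": {
  "rows": [
    [[0,0,-10],[0,0,0]],
    [[0,0,-30],[0,0,0]],
    [[0,0,-70],[0,0,0]],
    [[0,0,-110],[0,0,0]],
    [[0,0,-110],[0,0,0]],
    [[0,0,-110],[0,0,0]]
  ]
}}

```text
time: 24.35
tool_pos: [499.0, 354.9, 212.4]
tcp_rot: [179.9, 0.2, 174.6]
ft_force: [-0.3, -0.4, -0.3]
finger_gap: 60.0
grip_force: 0.0
```

```bash
python3 - <<'E'
from h import *
p,d=snap('top','top9'); q,_=snap('scene','scene9')
cv2.imwrite('pics/c10.png',np.vstack([cv2.resize(p[110:280,150:510],(792,374),interpolation=cv2.INTER_CUBIC),cv2.copyMakeBorder(cv2.resize(q[80:210,340:480],(242,225)),0,0,0,550,0)]))
s=r.sense();print(s['tool_pos'],s['tcp_rot'],s['joint_pos'])
E
```

```text
[497.52768512 353.95214802 209.03880638] [-1.79955866e+02 -5.79154522e-02  1.74625638e+02] [ 3.06197693e+01  9.77374945e+00  8.50590805e+01 -1.67687169e-03
  8.52399660e+01 -5.40057506e+01]
```

View pics/c10.png

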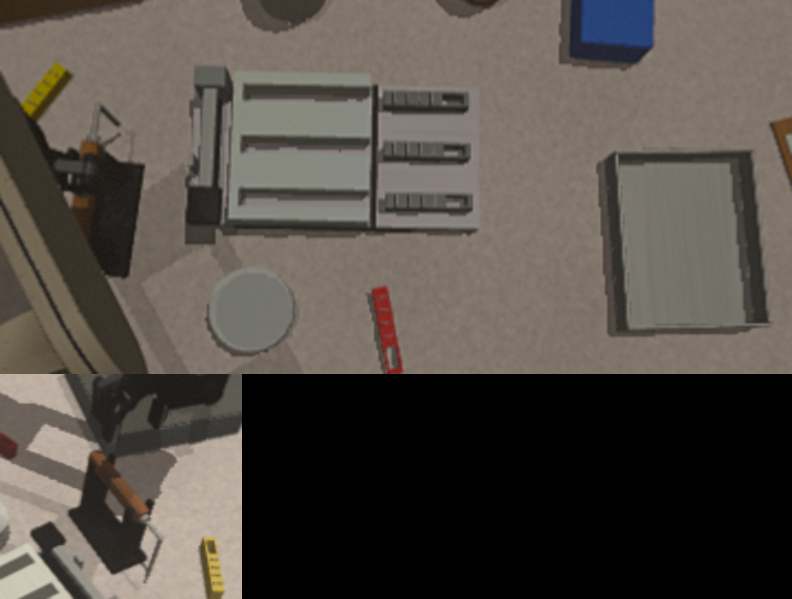

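```bash
python3 - <<'E'
from h import *
np.set_printoptions(suppress=True,precision=1)
d=np.load('pics/top9.npy')
f=lambda l:[(150+a/2.2-.3,110+b/2.2-.3) for a,b in l]
print(world('top',d,f([(384,97),(468,100),(384,150),(470,152),(385,201),(472,202)]),56))
print(world('top',d,f([(613,153),(751,152),(768,324),(618,331)]),45))
print(world('top',d,f([(620,163),(738,160),(747,325),(626,325)]),4))
go((630,30,140,90),(630,30,140,-90))
E
```

```text
[[631.1  45.9  56. ]
 [628.5 -48.2  56. ]
 [570.4  45.8  56. ]
 [568.9 -49.5  56. ]
 [513.3  44.7  56. ]
 [512.8 -50.7  56. ]]
[[ 571.5 -212.3   45. ]
 [ 573.8 -370.    45. ]
 [ 381.4 -374.6   45. ]
 [ 373.7 -208.7   45. ]]
[[ 568.7 -231.7    4. ]
 [ 573.3 -371.9    4. ]
 [ 381.7 -368.6    4. ]
 [ 381.5 -229.7    4. ]]
shift [-162.3 -310.1   69.1] turn [-0.  -0.   1.5]
shift [-162.3 -310.1   69.1] turn [ 0.  -0.  -1.7]
```

Emit:
{"op": "jog_arm", "data": {
  "rows": [
    [[-16,-34,0],[0,0,0.147]],
    [[-33,-67,0],[0,0,0.295]],
    [[-49,-101,0],[0,0,0.442]],
    [[-66,-134,0],[0,0,0.59]],
    [[-82,-168,10],[0,0,0.737]],
    [[-98,-201,20],[0,0,0.885]],
    [[-115,-235,30],[0,0,1.032]],
    [[-131,-269,45],[0,0,1.18]],
    [[-148,-302,60],[0,0,1.327]],
    [[-164,-336,69],[0,0,1.477]]
  ],
  "grip": 42
}}

```text
time: 25.45
tool_pos: [628.2, 3.0, 137.2]
tcp_rot: [-179.7, -0.0, 89.6]
ft_force: [-0.2, -0.2, -0.0]
finger_gap: 42.2
grip_force: 0.0
```

Emit:
{"op": "jog_arm", "data": {
  "rows": [
    [[0,0,0],[0,0,0]],
    [[0,0,0],[0,0,0]],
    [[0,0,0],[0,0,0]],
    [[0,0,0],[0,0,0]]
  ]
}}

```text
time: 25.85
tool_pos: [629.6, 5.6, 140.9]
tcp_rot: [-180.0, -0.0, 90.1]
ft_force: [0.2, 0.5, 0.1]
finger_gap: 42.3
grip_force: 0.0
```

```bash
python3 -c "
from h import *
s=r.sense();print(s['tool_pos'],s['tcp_rot'],s['joint_pos'])
go((629.8,4,35,88.5)); snap('scene','scene10'); crop('scene10','c11',200,150,400,300,3)"
```

```text
[629.55984612   5.60321058 140.90261048] [-1.79997983e+02 -1.26054527e-02  9.01361402e+01] [-4.16193032e+00  1.52080042e+01  8.60627354e+01  1.26629265e-02
  7.87322166e+01 -4.30054534e+00]
shift [ -1.6   0.2 105.9] turn [-0.     -0.0002  0.0286]
```

View pics/c11.png

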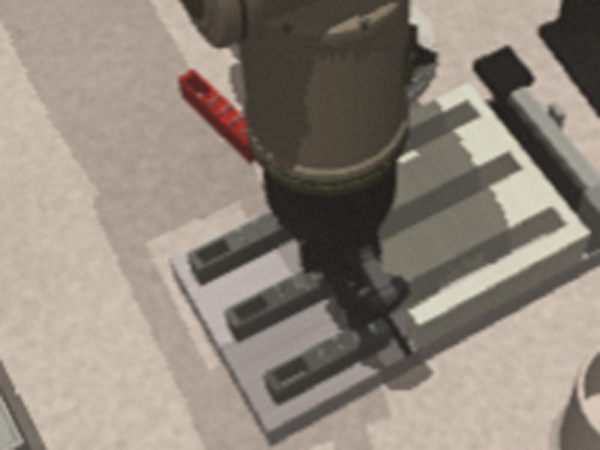

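Emit:
{"op": "jog_arm", "data": {
  "rows": [
    [[-1,0,25],[0,0,0.028]],
    [[-1.5,0,50],[0,0,0.028]],
    [[-1.5,0,70],[0,0,0.028]],
    [[-1.5,0,85],[0,0,0.028]],
    [[-1.5,0,97],[0,0,0.028]],
    [[-1.5,0,104],[0,0,0.028]],
    [[-1.5,0,106],[0,0,0.028]],
    [[-1.5,0,106],[0,0,0.028]]
  ]
}}

```text
time: 26.7
tool_pos: [630.1, 2.9, 35.2]
tcp_rot: [180.0, 0.0, 88.4]
ft_force: [-0.2, 1.4, 0.4]
finger_gap: 42.3
grip_force: 0.0
```

Emit:
{"op": "jog_arm", "data": {
  "rows": [
    [[0,0,0],[0,0,0]],
    [[0,0,0],[0,0,0]],
    [[0,0,0],[0,0,0]],
    [[0,0,0],[0,0,0]],
    [[0,0,0],[0,0,0]],
    [[0,0,0],[0,0,0]]
  ],
  "grip": 5,
  "force": 40
}}

```text
time: 27.3
tool_pos: [630.7, 2.7, 36.0]
tcp_rot: [179.9, 0.0, 88.4]
ft_force: [-0.5, -0.3, 6.0]
finger_gap: 16.0
grip_force: 40.0
```

Emit:
{"op": "jog_arm", "data": {
  "rows": [
    [[0,0,-5],[0,0,0]],
    [[0,0,-20],[0,0,0]],
    [[0,0,-45],[0,0,0]],
    [[0,0,-75],[0,0,0]],
    [[0,0,-90],[0,0,0]],
    [[0,0,-90],[0,0,0]],
    [[0,0,-90],[0,0,0]]
  ]
}}

```text
time: 28.0
tool_pos: [629.6, 2.8, 124.4]
tcp_rot: [-180.0, -0.0, 88.4]
ft_force: [-0.6, 0.5, -1.4]
finger_gap: 16.3
grip_force: 39.2
```

```bash
cat > trk.py <<'E'
from h import *
import sys
p,_=snap('scene',sys.argv[1]); g=lambda a:cv2.cvtColor(a,cv2.COLOR_BGR2GRAY)
a=g(cv2.imread('pics/scene1.png')); b=g(p)
# track tray corners by template
for (u,v) in [(106,264),(176,232),(210,298),(141,338)]:
    t=a[v-14:v+15,u-14:u+15]; w=b[v-44:v+45,u-44:u+45]; m=cv2.matchTemplate(w,t,cv2.TM_CCOEFF_NORMED); _,q,_,l=cv2.minMaxLoc(m); print((u,v),'moved',l[0]-30,l[1]-30,round(q,2))
E
python3 trk.py scene11
```

```text
(106, 264) moved 0 0 1.0
(176, 232) moved 0 0 1.0
(210, 298) moved 0 0 1.0
(141, 338) moved 0 0 1.0
```

Emit:
{"op": "jog_arm", "data": {
  "rows": [
    [[-36,-12,0],[0,0,-0.003]],
    [[-72,-24,0],[0,0,-0.006]],
    [[-108,-36,0],[0,0,-0.01]],
    [[-144,-48,0],[0,0,-0.014]],
    [[-180,-60,0],[0,0,-0.018]],
    [[-216,-72,0],[0,0,-0.022]],
    [[-252,-84,0],[0,0,-0.025]],
    [[-285,-94,0],[0,0,-0.028]],
    [[-293,-97,0],[0,0,-0.028]],
    [[-293,-97,0],[0,0,-0.028]]
  ]
}}

```text
time: 29.05
tool_pos: [523.1, -287.9, 122.9]
tcp_rot: [-179.9, -0.1, 89.9]
ft_force: [0.8, 0.7, -0.7]
finger_gap: 16.5
grip_force: 39.2
```

Emit:
{"op": "jog_arm", "data": {
  "rows": [
    [[0,0,0],[0,0,0]],
    [[0,0,0],[0,0,0]],
    [[0,0,0],[0,0,0]]
  ]
}}

```text
time: 29.35
tool_pos: [525.1, -286.0, 124.6]
tcp_rot: [-180.0, -0.0, 90.1]
ft_force: [0.7, 1.0, -0.4]
finger_gap: 16.1
grip_force: 39.2
```

```bash
python3 trk.py scene12; python3 -c "
from h import *
s=r.sense();print(s['tool_pos'],s['tcp_rot'],s['joint_pos'])
go((525,-287,60,90),(525,-287,11,90))"
```

```text
(106, 264) moved 11 28 0.75
(176, 232) moved -2 0 0.7
(210, 298) moved 0 0 0.91
(141, 338) moved 0 0 0.99
[ 525.08542949 -286.21428671  124.72297844] [-1.79996497e+02 -9.34850017e-03  9.00924763e+01] [-3.35089621e+01  1.13508267e+01  9.22992253e+01  6.01739118e-03
  7.63580396e+01 -3.36028583e+01]
shift [-0.8 -0.1 64.7] turn [-0.0001 -0.0002  0.0016]
shift [-8.000e-01 -1.000e-01  1.137e+02] turn [-0.0001 -0.0002  0.0016]
```

Emit:
{"op": "jog_arm", "data": {
  "rows": [
    [[0,0,25],[0,0,0]],
    [[0,0,50],[0,0,0]],
    [[0,0,75],[0,0,0]],
    [[0,0,92],[0,0,0]],
    [[0,0,103],[0,0,0]],
    [[0,0,109],[0,0,0]],
    [[0,0,112],[0,0,0]],
    [[0,0,113],[0,0,0]],
    [[0,0,113],[0,0,0]]
  ]
}}

```text
time: 30.3
tool_pos: [525.2, -287.7, 12.7]
tcp_rot: [179.9, 0.0, 90.0]
ft_force: [-0.4, 0.1, -0.5]
finger_gap: 16.1
grip_force: 39.2
```

Emit:
{"op": "jog_arm", "data": {
  "rows": [
    [[0,0,1],[0,0,0]],
    [[0,0,2],[0,0,0]],
    [[0,0,2.5],[0,0,0]],
    [[0,0,2.5],[0,0,0]]
  ]
}}

```text
time: 30.7
tool_pos: [524.9, -287.6, 9.9]
tcp_rot: [180.0, 0.0, 90.0]
ft_force: [-1.9, 0.3, 4.9]
finger_gap: 16.1
grip_force: 39.8
```

Emit:
{"op": "jog_arm", "data": {
  "rows": [
    [[0,0,0],[0,0,0]],
    [[0,0,0],[0,0,0]],
    [[0,0,0],[0,0,0]],
    [[0,0,0],[0,0,0]]
  ],
  "grip": 34
}}

```text
time: 31.1
tool_pos: [524.5, -287.3, 9.1]
tcp_rot: [-180.0, -0.0, 90.0]
ft_force: [0.4, 0.1, -0.1]
finger_gap: 34.1
grip_force: 0.0
```

Emit:
{"op": "jog_arm", "data": {
  "rows": [
    [[0,0,-20],[0,0,0]],
    [[0,0,-60],[0,0,0]],
    [[0,0,-100],[0,0,0]],
    [[0,0,-130],[0,0,0]]
  ]
}}

```text
time: 31.5
tool_pos: [525.2, -287.7, 142.0]
tcp_rot: [179.9, 0.1, 90.0]
ft_force: [2.0, -0.7, 1.1]
finger_gap: 33.8
grip_force: 0.0
```

Emit:
{"op": "jog_arm", "data": {
  "rows": [
    [[36,6,0],[0,0,0]],
    [[72,12,0],[0,0,0]],
    [[108,18,0],[0,0,0]],
    [[144,24,0],[0,0,0]],
    [[180,30,0],[0,0,0]],
    [[216,36,0],[0,0,0]],
    [[252,41,0],[0,0,0]],
    [[285,44,0],[0,0,0]],
    [[290,45,0],[0,0,0]],
    [[290,45,0],[0,0,0]]
  ],
  "grip": 42
}}

```text
time: 32.5
tool_pos: [569.6, 3.7, 139.2]
tcp_rot: [-180.0, 0.0, 90.1]
ft_force: [-1.0, -0.1, 0.0]
finger_gap: 42.0
grip_force: 0.0
```

Emit:
{"op": "jog_arm", "data": {
  "rows": [
    [[0,0,0],[0,0,0]],
    [[0,0,0],[0,0,0]],
    [[0,0,0],[0,0,0]]
  ]
}}

```text
time: 32.8
tool_pos: [569.6, 1.5, 139.3]
tcp_rot: [-180.0, 0.0, 89.9]
ft_force: [-0.6, -0.3, 0.4]
finger_gap: 42.0
grip_force: 0.0
```

```bash
python3 trk.py scene13; python3 -c "
from h import *
s=r.sense();print(s['tool_pos'],s['tcp_rot'])
go((569.8,3,35.5,89.3)); crop('scene13','c12',80,170,380,360,2.6)"
```

```text
(106, 264) moved 0 0 1.0
(176, 232) moved 0 0 1.0
(210, 298) moved 0 0 1.0
(141, 338) moved 0 0 1.0
[569.58944158   1.67458934 139.27492835] [-1.79995791e+02  6.87208614e-03  8.99192836e+01]
shift [  1.3   0.2 103.8] turn [-0.0001  0.0001  0.0108]
```

View pics/c12.png

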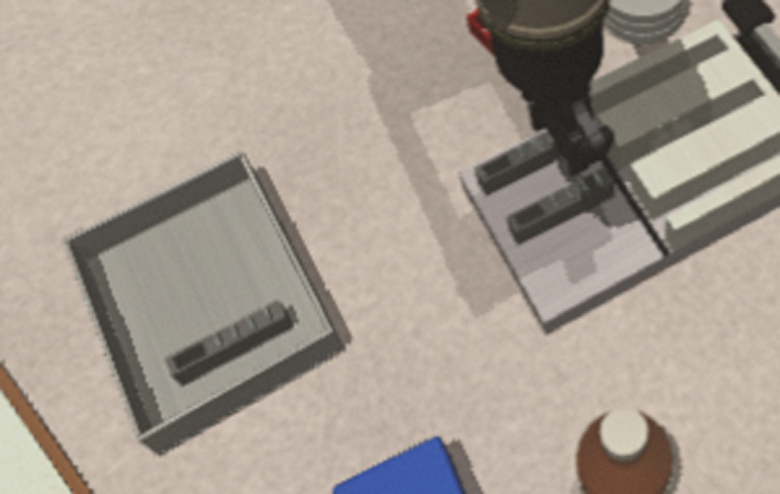

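Emit:
{"op": "jog_arm", "data": {
  "rows": [
    [[1,0,25],[0,0,0.01]],
    [[1,0,50],[0,0,0.01]],
    [[1,0,70],[0,0,0.01]],
    [[1,0,85],[0,0,0.01]],
    [[1,0,97],[0,0,0.01]],
    [[1,0,103],[0,0,0.01]],
    [[1,0,104],[0,0,0.01]],
    [[1,0,104],[0,0,0.01]]
  ]
}}

```text
time: 33.65
tool_pos: [570.2, 3.6, 35.9]
tcp_rot: [179.9, 0.0, 89.4]
ft_force: [-0.8, -1.5, 1.2]
finger_gap: 42.2
grip_force: 0.0
```

Emit:
{"op": "jog_arm", "data": {
  "rows": [
    [[0,0,0],[0,0,0]],
    [[0,0,0],[0,0,0]],
    [[0,0,0],[0,0,0]],
    [[0,0,0],[0,0,0]],
    [[0,0,0],[0,0,0]],
    [[0,0,0],[0,0,0]]
  ],
  "grip": 5
}}

```text
time: 34.25
tool_pos: [570.6, 3.6, 36.4]
tcp_rot: [179.9, 0.0, 89.4]
ft_force: [0.0, -1.1, 5.8]
finger_gap: 16.1
grip_force: 40.5
```

Emit:
{"op": "jog_arm", "data": {
  "rows": [
    [[0,0,-5],[0,0,0]],
    [[0,0,-20],[0,0,0]],
    [[0,0,-45],[0,0,0]],
    [[0,0,-75],[0,0,0]],
    [[0,0,-90],[0,0,0]],
    [[0,0,-90],[0,0,0]]
  ]
}}

```text
time: 34.85
tool_pos: [571.8, 3.5, 128.9]
tcp_rot: [179.7, 0.0, 89.4]
ft_force: [0.1, -0.2, -0.7]
finger_gap: 16.1
grip_force: 39.7
```

```bash
python3 trk.py scene14
```

```text
(106, 264) moved 0 0 1.0
(176, 232) moved 0 0 1.0
(210, 298) moved 0 0 1.0
(141, 338) moved 0 0 1.0
```

Emit:
{"op": "jog_arm", "data": {
  "rows": [
    [[-36,-12,0],[0,0,0]],
    [[-72,-24,0],[0,0,0]],
    [[-108,-36,0],[0,0,0]],
    [[-144,-48,0],[0,0,0]],
    [[-180,-60,0],[0,0,0]],
    [[-216,-71,0],[0,0,-0.005]],
    [[-252,-82,0],[0,0,-0.01]],
    [[-285,-90,0],[0,0,-0.01]],
    [[-292,-93,0],[0,0,-0.01]],
    [[-292,-93,0],[0,0,-0.01]]
  ]
}}

```text
time: 35.9
tool_pos: [472.3, -287.7, 123.4]
tcp_rot: [-179.9, -0.1, 89.9]
ft_force: [0.1, 0.6, -0.0]
finger_gap: 15.7
grip_force: 39.7
```

Emit:
{"op": "jog_arm", "data": {
  "rows": [
    [[0,0,0],[0,0,0]],
    [[0,0,0],[0,0,0]],
    [[0,0,0],[0,0,0]]
  ]
}}

```text
time: 36.2
tool_pos: [474.1, -286.2, 125.1]
tcp_rot: [-180.0, -0.0, 90.1]
ft_force: [-1.0, -0.3, -0.7]
finger_gap: 16.0
grip_force: 39.7
```

```bash
python3 trk.py scene15; python3 -c "
from h import *
go((475,-287,12.5,90))"
```

```text
(106, 264) moved 0 0 0.96
(176, 232) moved 30 -8 0.67
(210, 298) moved 0 0 1.0
(141, 338) moved 0 0 1.0
shift [ -0.7   0.9 112.7] turn [-0.     -0.0002  0.0016]
```

Emit:
{"op": "jog_arm", "data": {
  "rows": [
    [[0,0,25],[0,0,0]],
    [[0,0,50],[0,0,0]],
    [[0,0,75],[0,0,0]],
    [[0,0,92],[0,0,0]],
    [[0,0,103],[0,0,0]],
    [[0,0,109],[0,0,0]],
    [[0,0,112],[0,0,0]],
    [[0,0,114],[0,0,0]],
    [[0,0,115],[0,0,0]],
    [[0,0,115],[0,0,0]]
  ]
}}

```text
time: 37.25
tool_pos: [474.1, -287.7, 10.9]
tcp_rot: [180.0, 0.0, 90.0]
ft_force: [0.3, 0.6, -0.6]
finger_gap: 16.2
grip_force: 39.7
```

Emit:
{"op": "jog_arm", "data": {
  "rows": [
    [[0,0,0],[0,0,0]],
    [[0,0,0],[0,0,0]],
    [[0,0,0],[0,0,0]],
    [[0,0,0],[0,0,0]]
  ],
  "grip": 34
}}

```text
time: 37.65
tool_pos: [473.8, -287.5, 10.4]
tcp_rot: [180.0, 0.0, 90.0]
ft_force: [-0.9, -0.2, 0.5]
finger_gap: 34.2
grip_force: 0.0
```

Emit:
{"op": "jog_arm", "data": {
  "rows": [
    [[0,0,-20],[0,0,0]],
    [[0,0,-60],[0,0,0]],
    [[0,0,-100],[0,0,0]],
    [[0,0,-130],[0,0,0]]
  ]
}}

```text
time: 38.05
tool_pos: [474.3, -287.8, 143.1]
tcp_rot: [179.9, 0.1, 90.0]
ft_force: [1.1, -0.0, 0.4]
finger_gap: 34.3
grip_force: 0.0
```

Emit:
{"op": "jog_arm", "data": {
  "rows": [
    [[36,5,0],[0,0,0]],
    [[72,10,0],[0,0,0]],
    [[108,15,0],[0,0,0]],
    [[144,20,0],[0,0,0]],
    [[180,25,0],[0,0,0]],
    [[216,30,0],[0,0,0]],
    [[252,35,0],[0,0,0]],
    [[285,38,0],[0,0,0]],
    [[289,39,0],[0,0,0]],
    [[289,39,0],[0,0,0]]
  ],
  "grip": 42
}}

```text
time: 39.05
tool_pos: [512.7, 2.3, 140.3]
tcp_rot: [180.0, 0.0, 90.1]
ft_force: [-0.2, -0.1, 1.1]
finger_gap: 41.8
grip_force: 0.0
```

Emit:
{"op": "jog_arm", "data": {
  "rows": [
    [[0,0,0],[0,0,0]],
    [[0,0,0],[0,0,0]],
    [[0,0,0],[0,0,0]]
  ]
}}

```text
time: 39.35
tool_pos: [512.7, 0.6, 140.3]
tcp_rot: [-180.0, 0.0, 89.9]
ft_force: [0.8, -0.8, 0.1]
finger_gap: 41.8
grip_force: 0.0
```

```bash
python3 trk.py scene16; python3 -c "
from h import *
go((513,2,35.5,89.8))"
```

```text
(106, 264) moved 0 0 1.0
(176, 232) moved 0 0 1.0
(210, 298) moved 0 0 1.0
(141, 338) moved 0 0 1.0
shift [  1.3   0.3 104.8] turn [-0.0001  0.0001  0.002 ]
```

Emit:
{"op": "jog_arm", "data": {
  "rows": [
    [[1,0,25],[0,0,0]],
    [[1,0,50],[0,0,0]],
    [[1,0,70],[0,0,0]],
    [[1,0,85],[0,0,0]],
    [[1,0,97],[0,0,0]],
    [[1,0,103],[0,0,0]],
    [[1,0,105],[0,0,0]],
    [[1,0,105],[0,0,0]]
  ]
}}

```text
time: 40.2
tool_pos: [513.1, 2.6, 35.7]
tcp_rot: [180.0, 0.0, 90.0]
ft_force: [0.3, 0.3, -0.4]
finger_gap: 41.8
grip_force: 0.0
```

Emit:
{"op": "jog_arm", "data": {
  "rows": [
    [[0,0,0],[0,0,0]],
    [[0,0,0],[0,0,0]],
    [[0,0,0],[0,0,0]],
    [[0,0,0],[0,0,0]],
    [[0,0,0],[0,0,0]],
    [[0,0,0],[0,0,0]]
  ],
  "grip": 5
}}

```text
time: 40.8
tool_pos: [513.6, 2.6, 36.3]
tcp_rot: [179.9, 0.0, 90.0]
ft_force: [-0.6, 0.4, 5.7]
finger_gap: 16.0
grip_force: 40.0
```

Emit:
{"op": "jog_arm", "data": {
  "rows": [
    [[0,0,-5],[0,0,0]],
    [[0,0,-20],[0,0,0]],
    [[0,0,-45],[0,0,0]],
    [[0,0,-75],[0,0,0]],
    [[0,0,-90],[0,0,0]],
    [[0,0,-90],[0,0,0]]
  ]
}}

```text
time: 41.4
tool_pos: [514.9, 2.4, 128.7]
tcp_rot: [179.7, 0.0, 90.0]
ft_force: [0.8, -0.3, -0.3]
finger_gap: 16.4
grip_force: 39.2
```

```bash
python3 trk.py scene17
```

```text
(106, 264) moved 0 0 1.0
(176, 232) moved 0 0 1.0
(210, 298) moved 0 0 1.0
(141, 338) moved 0 0 1.0
```

Emit:
{"op": "jog_arm", "data": {
  "rows": [
    [[-36,-11,0],[0,0,0]],
    [[-72,-22,0],[0,0,0]],
    [[-108,-33,0],[0,0,0]],
    [[-144,-44,0],[0,0,0]],
    [[-180,-55,0],[0,0,0]],
    [[-216,-66,0],[0,0,0]],
    [[-252,-77,0],[0,0,0]],
    [[-285,-85,0],[0,0,0]],
    [[-290,-87,0],[0,0,0]],
    [[-290,-87,0],[0,0,0]]
  ]
}}

```text
time: 42.45
tool_pos: [424.4, -287.5, 123.5]
tcp_rot: [-179.9, -0.1, 89.9]
ft_force: [0.4, -0.4, -1.2]
finger_gap: 16.2
grip_force: 39.2
```

Emit:
{"op": "jog_arm", "data": {
  "rows": [
    [[0,0,0],[0,0,0]],
    [[0,0,0],[0,0,0]],
    [[0,0,0],[0,0,0]]
  ]
}}

```text
time: 42.75
tool_pos: [426.0, -286.3, 125.1]
tcp_rot: [-180.0, -0.0, 90.1]
ft_force: [-0.0, 0.4, -0.3]
finger_gap: 16.2
grip_force: 39.2
```

```bash
python3 trk.py scene18; python3 -c "
from h import *
go((427,-287,10.5,90))"
```

```text
(106, 264) moved 1 -15 0.89
(176, 232) moved -23 -2 0.69
(210, 298) moved 0 0 1.0
(141, 338) moved 0 0 1.0
shift [ -0.5   0.9 114.7] turn [-0.0001 -0.0001  0.0015]
```

Emit:
{"op": "jog_arm", "data": {
  "rows": [
    [[0,1,25],[0,0,0]],
    [[0,1,50],[0,0,0]],
    [[0,1,75],[0,0,0]],
    [[0,1,92],[0,0,0]],
    [[0,1,103],[0,0,0]],
    [[0,1,109],[0,0,0]],
    [[0,1,112],[0,0,0]],
    [[0,1,114.5],[0,0,0]],
    [[0,1,115.5],[0,0,0]],
    [[0,1,115.5],[0,0,0]]
  ]
}}

```text
time: 43.8
tool_pos: [427.1, -287.7, 10.4]
tcp_rot: [180.0, 0.0, 90.0]
ft_force: [-0.5, 0.4, -0.7]
finger_gap: 16.1
grip_force: 39.3
```

Emit:
{"op": "jog_arm", "data": {
  "rows": [
    [[0,0,0],[0,0,0]],
    [[0,0,0],[0,0,0]],
    [[0,0,0],[0,0,0]],
    [[0,0,0],[0,0,0]]
  ],
  "grip": 34
}}

```text
time: 44.2
tool_pos: [426.8, -287.5, 9.9]
tcp_rot: [180.0, 0.0, 90.0]
ft_force: [-0.2, -0.4, 0.3]
finger_gap: 33.9
grip_force: 0.0
```

Emit:
{"op": "jog_arm", "data": {
  "rows": [
    [[0,0,-20],[0,0,0]],
    [[0,0,-60],[0,0,0]],
    [[0,0,-100],[0,0,0]],
    [[0,0,-140],[0,0,0]]
  ]
}}

```text
time: 44.6
tool_pos: [426.4, -287.1, 151.2]
tcp_rot: [-180.0, -0.0, 90.0]
ft_force: [0.4, -0.6, 0.5]
finger_gap: 34.1
grip_force: 0.0
```

Emit:
{"op": "jog_arm", "data": {
  "rows": [
    [[40,0,-10],[0,0,0]],
    [[80,0,-20],[0,0,0]],
    [[120,0,-30],[0,0,0]],
    [[160,0,-40],[0,0,0]],
    [[200,0,-50],[0,0,0]],
    [[240,-20,-60],[0,0,0]],
    [[280,-40,-60],[0,0,0]],
    [[280,-40,-60],[0,0,0]],
    [[280,-40,-60],[0,0,0]],
    [[280,-40,-60],[0,0,0]]
  ]
}}

```text
time: 45.6
tool_pos: [387.0, -7.9, 209.9]
tcp_rot: [180.0, 0.0, 90.0]
ft_force: [0.3, 0.0, 0.8]
finger_gap: 33.6
grip_force: 0.0
```

```bash
python3 trk.py scene19; python3 -c "
from h import *
snap('top','top19')"
```

```text
(106, 264) moved -6 -5 0.99
(176, 232) moved -6 -4 0.99
(210, 298) moved -7 -5 0.98
(141, 338) moved -7 -6 0.98
```

View pics/scene19.png

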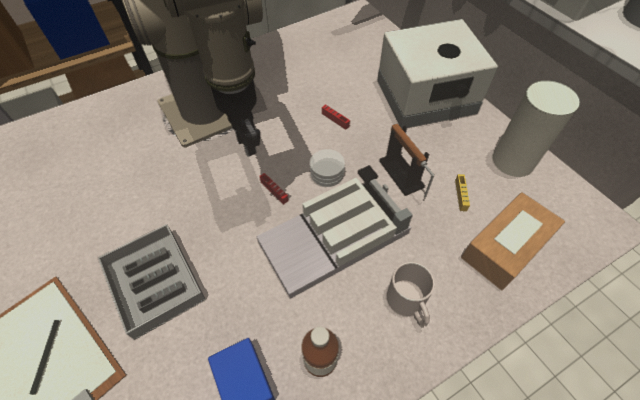

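The picture shows all three carriers flat in the tray, around (152,280). The tray was knocked about 6 px aside after the last release. The pick is on its stand at (408,150), the lever is down and the other things are where they were.

```bash
python3 -c "
from bench import r
print(r.hand_in())"
```

```text
the job is handed in; nothing more can be done
None
```

The job is handed in: the lever is latched, I dragged all three carriers out with the hook, the pick is back on its stand, and the carriers lie flat in the wash tray. The tray got knocked slightly aside right after the last carrier went in, but all three stayed flat inside it.

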